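Lower the component case's lid shut on a finger

ROBOT

A 7-joint arm with a two-finger parallel gripper is mounted at the origin on a cart in front of the work surface, level with it; the furniture and walls round the work are solid. World frame = base frame: x ahead of the robot, y to its left, z up, the work surface at z = 0. Lengths are in m, angles in rad, forces in N, time in s.
With the tool pointing down it reaches from about 0.35 to 0.9 m from the base axis. Payload 7.2 kg.
Tool frame: the origin (TCP) lies on the centre line of the jaws, within the pads' length; the fingertips stand 25 mm ahead of it and the grasp point (between the pads) lies 6 mm ahead of it; z points along the fingers, y is the line along which they close (so a half turn about z gives the same grasp; the last joint's range is limited). The gripper opens to 85 mm and grips with 20 to 120 N. Pads are 22 mm wide; open, the fingers measure 114 mm over their backs; the gripper's body (76 mm by 85 mm) begins 54 mm behind the grasp point. The pads swing forward as they close: fully open they stand 13 mm farther back than shut.
Start: joints at [1.043, 0.411, -0.013, 1.596, 0.006, 1.134, -0.082], TCP at [0.277, -0.56, 0.256] pointing down, gripper open.
Joint ranges: [-2.95, 2.95], [-0.29, 1.99], [-1.47, 1.44], [0.14, 2.54], [-1.03, 4.17], [0.13, 1.85], [-2.86, 2.86]. Speed limits (rad/s): [2.39, 2.39, 3.01, 3.01, 3.14, 3.14, 3.14].

INTERFACE

Orientations are given as a rotation vector (axis times angle).
In Python, from rig import robot gives the robot as it stands. The module is installed in compiled form; this text tells all that it offers.
- The arm moves only by the tool move_arm, never from a script. Its argument "targets" is a list of rows, each an object of numbers: "x", "y", "z": the shift along the tool's x, y, z scaled (see below); "ax", "ay", "az": the turn, a rotation vector about the tool's x, y, z scaled (see below). In form: [{"x": .., "y": .., "z": .., "ax": .., "ay": .., "az": ..}, ...]. A call has 1 to 8 rows; each row shifts and turns the commanded pose from where the row before left it, along the tool's axes as they then stand; what a row does not reach is not made up. The controller multiplies each number of a shift by 0.03 m and each number of a turn by 0.12 rad. A row lasts 1/10 s, in which the tool goes at most 50 mm and 8.59 degrees, less where a joint would pass 70% of its speed; a pose out of reach is approached as far as the arm can. A call with a number of a shift or a turn outside -1 to 1 is refused whole. A call with a gripper value outside its range is refused whole. "grip" is the finger opening in mm, from 0 to 85.4, set as the call begins (left out, the last holds). The fingers move at their own pace and stop on an object; "newtons" is the grip in N (left out, the last holds). Time passes only in rows, so rows that do not move let the fingers close. It gives the time, the measured TCP pose, the force, the opening and the grip force at its end, in the units of the state.
- robot.get_obs(): the state, without advancing time (a new reading comes with each control period).
- robot.get_image(name): name is "scene" or "top" or "wrist"; returns (picture, depth): 480x640x3 uint8, red, green, blue; 480x640 float32, m along the optical axis (not along the pixel's ray), 0 where there is no reading.
- robot.calibration(name): a dict with "mtx" (3x3 intrinsics, pixels), "origin" and "rotation" of the camera in the world. Camera axes: x right, y up, looking along -z (the intrinsics and any distortion apply to the point x, -y, -z); pixel columns grow to the right and rows downward; lengths in m; the calibration is good to about 2 mm. A picture is of the moment at which its call begins: read the wrist's pose just before it. calibration takes no time and is no camera call; for the wrist camera it gives the pose at the moment of the call.
- robot.finish_job(): hands the job in; it is judged then, once.
The state is a dict: "t": time; "q": joint angles; "dq": joint speeds; "joint_efforts": joint torques, N m; "tcp_pos": TCP position; "ee_rot": TCP orientation; "wrist_force": force on the tool from outside, world axes, zero at the start; "wrist_torque": the same for the moment, N m; "gripper_width": finger opening in m; "gripper_force": force on a finger pad.
Only numpy, scipy, OpenCV 4.12 (cv2) and the standard library are available. Lean on these libraries where they do the work, as an engineer would, in place of code of your own. Each camera call takes 0.05 s, during which the arm holds its last target. There are 200 camera calls.

TASK

Close the black component case that stands open on the bench. Tip the leaning lid forward from behind with a fingertip, catch it on a finger in front as it falls over, and lower it gently on that finger until it is fully shut: it must not slam. Do not pinch the lid, do not shove or lift the case, and leave the things lying round it alone.

Things in the scene. Friction and masses are not known exactly. Their poses are not given: they have to be found in the camera images.
- case: black antistatic component case, loose on the bench, about 0.5 kg, 116 x 170 x 30 mm without its lid, filled with small hardware to just below the rim. Origin: centre of its underside. x points from the front wall to the hinge, y along the hinge, z up; the front faces left of the robot, or left and partly toward it. Outside of the front wall at x = -58 mm; rim at z = 30 mm; walls 2 mm.
- case_lid (a joint): lid angle, rad: 0 shut, 1.57 upright, 1.92 leaning back on its stop. The hinge is slightly stiff (0.2 N at the free edge turns it): the lid stays where it is left while it leans back, stands upright or leans forward down to about 1.2 to 0.95 rad (varies with its weight); tipped farther it falls shut freely unless held, landing at about 7 rad/s.
- lid_edge (a point): middle of the free (front) edge of the black lid: a shallow tray of about 60 g, 115 mm front to back, 170 mm wide, a 2 mm top sheet with a 9 mm skirt round it, 12 mm thick in all. The point lies on the outer face of the front skirt, halfway up its thickness; with the lid shut at x = -58 mm, z = 36.5 mm in the case's frame.
- lid_hinge (a point): middle of the hinge axis, at x = 59.4 mm, z = 31.5 mm in the case's frame; the axis is the case's y axis. With the lid shut its skirt's lower rim lies level with the hinge axis (0.6 mm below it) and its top face 10.5 mm above it.
- pen_1: slim ballpoint pen, 145 mm long, 9 mm high, lying on the bench near the bench's front edge, nearer the robot than the case and to the left; origin at the centre of its underside
- tape_masking: roll of masking tape, 103 mm across, 25 mm high, lying flat beyond the case, to the right; origin at the centre of its underside
- pliers_orange: pliers, 152 mm long, 46 mm wide, 11 mm high, lying on the bench nearer the robot than the case, to the right; origin at the centre of its underside
- heatsink_1: black finned heatsink, 28 x 34 x 22 mm, standing on the bench to the left of the case; origin at the centre of its underside

How it is judged:
By the outcome, as a careful person would: the job done as asked, in the order asked, and still so for the second after the job is handed in, with the robot touching nothing.
It also fails if it takes over 38 s, if anything falls off the work surface, if the arm or the gripper's body presses on something with over 40 N, if the wrist force passes 120 N, or if a joint passes its speed limit or range.

## Working session

There is one attempt and no reset: what is moved stays moved. The work goes in short steps, Python scripts to look and compute and a tool call to move; the robot and the scene stay as the last step left them, time stands still between calls to the robot, and variables do not carry over. Pictures are saved under pics/ and viewed, at most 10 in all, crops included, and the job is handed in when it is done.

Besides the shell and the picture viewer there is one more tool, called after "Request:" as name(argument=value, ...) on one line, values as JSON. move_arm: Moves the arm, as the interface text tells. Its arguments: {"type":"object","properties":{"targets":{"type":"array"},"grip":{"type":"number"},"newtons":{"type":"number"}},"required":["targets"]}

```bash
mkdir -p pics; cat > h.py <<'E'
import numpy as np, cv2
from rig import robot
def ray(c,u,v):
    K=c["mtx"];d=np.linalg.inv(K)@np.array([u,v,1.]);d=np.array([d[0],-d[1],-d[2]])
    return np.array(c["origin"]),np.array(c["rotation"])@d
def cloud(name):
    im,dp=robot.get_image(name);c=robot.calibration(name);K=np.array(c["mtx"])
    v,u=np.mgrid[:480,:640];P=np.stack([(u-K[0,2])/K[0,0]*dp,-(v-K[1,2])/K[1,1]*dp,-dp],-1)
    return im,dp,P@np.array(c["rotation"]).T+np.array(c["origin"])
E
python3 - <<'E'
from h import *
o=robot.get_obs();print(o["t"],o["tcp_pos"],o["ee_rot"],o["wrist_force"],o["gripper_width"])
for n in("top","scene"):
    im,dp,P=cloud(n);np.savez(f"{n}.npz",im=im,dp=dp,P=P);cv2.imwrite(f"pics/{n}0.png",im[...,::-1])
    print(n,robot.calibration(n))
E
```

```text
0.0 [ 0.27709666 -0.55969813  0.25543932] [-3.05742155e+00 -7.15485133e-01  7.63344876e-04] [ 0.66464219 -0.21841557 -0.14098159] 0.08497647848399754Traceback (most recent call last):
  File "<stdin>", line 4, in <module>
  File "h.py", line 9, in cloud
    return im,dp,P@np.array(c["rotation"]).T+np.array(c["origin"])
                 ~~~~~~~~~~~~~~~~~~~~~~~~~~~^~~~~~~~~~~~~~~~~~~~~~
ValueError: operands could not be broadcast together with shapes (480,640) (3,)
```

```bash
sed -i 's/^from rig.*/from rig import robot\nfrom scipy.spatial.transform import Rotation as R\ndef rot(c):\n    r=np.array(c["rotation"]);return r if r.ndim==2 else R.from_rotvec(r).as_matrix()/; s/np.array(c\["rotation"\])@d/rot(c)@d/; s/np.array(c\["rotation"\]).T/rot(c).T/' h.py
python3 - <<'E'
from h import *
for n in("top","scene"):
    print(n,robot.calibration(n))
    im,dp,P=cloud(n);np.savez(f"{n}.npz",im=im,dp=dp,P=P);cv2.imwrite(f"pics/{n}0.png",im[...,::-1])
    print(P[240,320],P[400,320])
E
```

```text
top {'mtx': array([[571.63162901,   0.        , 315.15091084],
       [  0.        , 571.63162901, 245.06694267],
       [  0.        ,   0.        ,   1.        ]]), 'origin': array([ 0.36554955, -0.10076433,  0.97378366]), 'rotation': array([ 0.16325723, -0.11036251, -1.59588928])}
[ 0.54190237 -0.07935476  0.01898333] [ 0.19507475 -0.04436215 -0.89713981]
scene {'mtx': array([[543.70774138,   0.        , 312.54220901],
       [  0.        , 543.70774138, 249.30778909],
       [  0.        ,   0.        ,   1.        ]]), 'origin': array([-0.24557398,  0.5730588 ,  0.59318858]), 'rotation': array([ 0.53539123, -1.22571781, -2.00545912])}
[ 0.54205418 -0.15015301  0.0582641 ] [ 0.46684225 -0.09459111 -0.31857669]
```

View pics/top0.png

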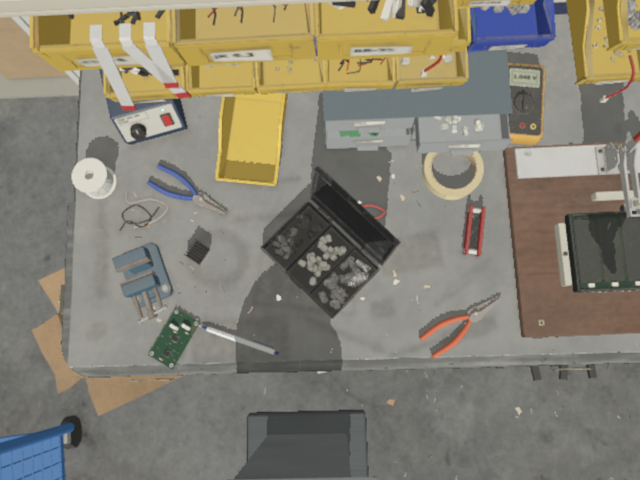

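View pics/scene0.png

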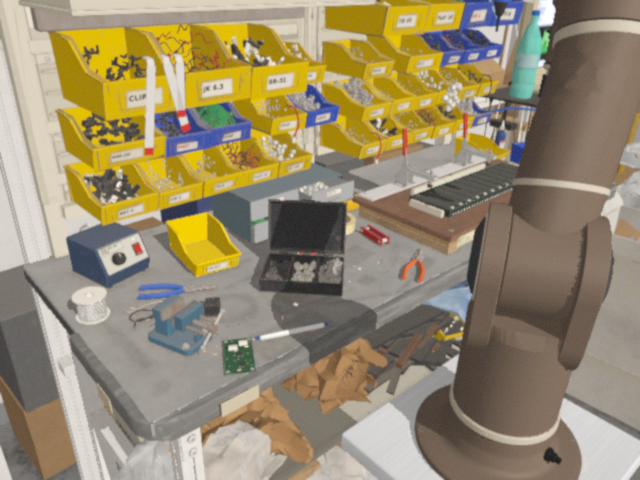

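```bash
python3 - <<'E'
from h import *
d=np.load("top.npz");im,P=d["im"],d["P"]
c=robot.calibration("top")
def pl(u,v,z):
    o,r=ray(c,u,v);return o+r*(z-o[2])/r[2]
for u,v,z in[(264,243,.03),(333,315,.03),(318,170,.14),(398,242,.14)]:print(u,v,pl(u,v,z).round(4))
# lid points
for n in("top","scene"):
    d=np.load(n+".npz");im,P=d["im"],d["P"]
    m=(abs(P[...,0]-.55)<.14)&(abs(P[...,1]+.1)<.14)&(P[...,2]>.05)&(P[...,2]<.2)&(im.max(-1)<70)
    Q=P[m];print(n,len(Q),Q.min(0),Q.max(0),np.percentile(Q[:,2],[50,90,99]))
    cen=Q.mean(0);U,S,V=np.linalg.svd(Q-cen,full_matrices=False);print(cen,V[2],S/np.sqrt(len(Q)))
    m2=(abs(P[...,0]-.52)<.14)&(abs(P[...,1]+.08)<.14)&(P[...,2]>.01)&(P[...,2]<.035)
    k=cv2.morphologyEx(m2.astype(np.uint8),cv2.MORPH_OPEN,np.ones((3,3)))
    cs,_=cv2.findContours(k,cv2.RETR_EXTERNAL,cv2.CHAIN_APPROX_SIMPLE);b=max(cs,key=cv2.contourArea)
    print(cv2.minAreaRect(P[m2][:,:2].astype(np.float32)),cv2.approxPolyDP(b,6,True)[:,0].tolist())
im=np.load("top.npz")["im"];cv2.imwrite("pics/c.png",cv2.resize(im[150:330,230:430,::-1],None,fx=3.2,fy=3.2,interpolation=2))
E
```

```text
264 243 [0.5379 0.0148 0.03  ]
333 315 [ 0.4141 -0.0974  0.03  ]
318 170 [ 0.6275 -0.0821  0.14  ]
398 242 [ 0.5127 -0.197   0.14  ]
top 2156 [ 0.50395784 -0.1969445   0.05016087] [ 0.63107138 -0.06894575  0.15237242] [0.10188932 0.14693475 0.15013065]
[ 0.56524512 -0.13581485  0.10466465] [ 0.69231758 -0.71446169 -0.1011971 ] [0.04682583 0.03257221 0.00201599]
((0.517310380935669, -0.06292055547237396), (0.24381425976753235, 0.27218878269195557), 89.94815826416016) [[310, 202], [263, 247], [271, 241], [280, 248], [274, 254], [294, 256], [291, 247], [303, 241], [293, 236], [311, 216], [300, 215], [300, 229], [281, 231]]
scene 2824 [ 0.50209652 -0.19428957  0.05000121] [ 0.63046158 -0.07015757  0.147529  ] [0.09782646 0.13323886 0.1417739 ]
[ 0.56678172 -0.13288629  0.09718624] [ 0.6869541  -0.70949423 -0.1572005 ] [0.04422035 0.02678653 0.00232066]
((0.5551575422286987, -0.042705878615379333), (0.2807399332523346, 0.13917696475982666), 42.8594856262207) [[259, 278], [264, 287], [342, 291], [342, 277], [333, 275], [344, 257], [332, 266], [337, 256], [268, 253]]
```

View pics/c.png

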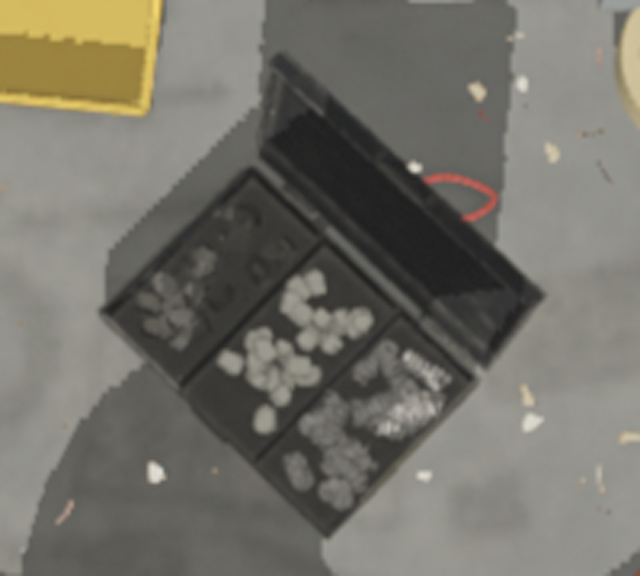

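```bash
python3 - <<'E'
from h import *
c=robot.calibration("top")
def pl(u,v,z):
    o,r=ray(c,u,v);return o+r*(z-o[2])/r[2]
A=[pl(u,v,.03) for u,v in[(262.2,247.5),(332.5,317.8),(379.4,268.1),(308.8,203.1)]]
for a in A:print(a.round(4))
A=np.array(A);L=[np.linalg.norm(A[i]-A[(i+1)%4]) for i in range(4)];print(L,A.mean(0))
for a,b in((0,3),(1,2)):d=A[b]-A[a];print(np.degrees(np.arctan2(d[1],d[0])))
for a,b in((1,0),(2,3)):d=A[b]-A[a];print(np.degrees(np.arctan2(d[1],d[0])))
d=np.load("top.npz");P=d["P"]
for u,v in[(330,145),(360,140),(375,125),(400,140),(250,180),(280,150),(280,180),(430,175),(452,175),(375,211),(198,250),(360,100)]:print(u,v,P[v,u].round(3))
cw=robot.calibration("wrist");print(cw["origin"],rot(cw))
print(R.from_rotvec(robot.get_obs()["ee_rot"]).as_matrix().round(3),robot.get_obs()["t"])
E
```

```text
[0.5303 0.0179 0.03  ]
[ 0.4096 -0.0965  0.03  ]
[ 0.4892 -0.1768  0.03  ]
[ 0.6042 -0.0624  0.03  ]
[np.float64(0.16627274776847722), np.float64(0.11310830256407177), np.float64(0.16223679823970621), np.float64(0.10916837127591568)] [ 0.50833598 -0.07941405  0.03      ]
-47.345913870891756
-45.24892390039352
43.46920128940712
44.85467260781636
330 145 [ 0.708 -0.102  0.024]
360 140 [ 0.709 -0.153  0.04 ]
375 125 [ 0.721 -0.177  0.077]
400 140 [ 0.709 -0.222  0.034]
250 180 [0.656 0.041 0.006]
280 150 [ 0.695 -0.016  0.045]
280 180 [ 0.656 -0.011 -0.002]
430 175 [ 0.648 -0.271  0.024]
452 175 [ 0.653 -0.313  0.   ]
375 211 [ 0.594 -0.176 -0.001]
198 250 [0.534 0.133 0.003]
360 100 [ 0.752 -0.152  0.106]
[ 0.34677921 -0.52501807  0.37366074] [[ 0.44314843  0.85414462  0.27213314]
 [-0.89644759  0.42260425  0.13336927]
 [-0.00108798 -0.30305548  0.95297229]]
[[ 0.896  0.444 -0.001]
 [ 0.444 -0.896  0.001]
 [-0.    -0.001 -1.   ]] 0.15
```

The top view shows the open case: rim corners at about (262,247), (332,318), (379,268) and (309,203). The lid's free edge runs from (318,170) to (398,242), leaning back to the upper right. That puts the case centre near (0.508, -0.079) with its x axis at about -45.8°. I'll straddle the lid's edge with a 45 mm opening.

Request:
move_arm(targets=[{"az": -0.86}, {"az": -0.87}, {"az": -0.86}, {"x": 0.98, "y": -0.16}, {"x": 0.98, "y": -0.16}, {"x": 0.98, "y": -0.16}, {"x": 0.98, "y": -0.16}, {"x": 0.98, "y": -0.16}], grip=45, newtons=20)

```text
invalid input
```

```bash
cat >> h.py <<'E'
C=np.array([.508,-.079]);TH=np.radians(-45.8);EX=np.array([np.cos(TH),np.sin(TH)]);EY=np.array([-EX[1],EX[0]])
def st():
    o=robot.get_obs();p=np.array(o["tcp_pos"]);M=R.from_rotvec(o["ee_rot"]).as_matrix()
    q=p[:2]-C;cx,cy=q@EX*1e3,q@EY*1e3
    zx=M[:2,2]@EX;a=np.arctan2(zx,-M[2,2])
    yaw=np.degrees(np.arctan2(M[1,0],M[0,0]))
    print(f"t={o['t']:.2f} case x={cx:.1f} y={cy:.1f} z={p[2]*1e3:.1f} tilt={a:.3f} yawx={yaw:.1f} (want {np.degrees(TH)+90:.1f}) xz={M[2,0]:.3f} w={o['gripper_width']*1e3:.1f} F={np.round(o['wrist_force'],2)}")
    return cx,cy,p[2]*1e3,a,o
E
python3 -c "
from h import *
o=st()[4];print(o['q'])"
```

```text
t=0.15 case x=183.7 y=-500.7 z=255.6 tilt=-0.001 yawx=26.3 (want 44.2) xz=-0.000 w=85.3 F=[ 0.16 -0.54 -0.57]
[ 1.04281404  0.41173506 -0.01269218  1.59685504  0.00559444  1.13430805
 -0.0821835 ]
```

Request:
move_arm(targets=[{"x": 0, "y": 0, "z": 0, "ax": 0, "ay": 0, "az": -0.86}, {"x": 0, "y": 0, "z": 0, "ax": 0, "ay": 0, "az": -0.87}, {"x": 0, "y": 0, "z": 0, "ax": 0, "ay": 0, "az": -0.86}, {"x": 0.98, "y": -0.16, "z": 0, "ax": 0, "ay": 0, "az": 0}, {"x": 0.98, "y": -0.16, "z": 0, "ax": 0, "ay": 0, "az": 0}, {"x": 0.98, "y": -0.16, "z": 0, "ax": 0, "ay": 0, "az": 0}, {"x": 0.98, "y": -0.16, "z": 0, "ax": 0, "ay": 0, "az": 0}, {"x": 0.98, "y": -0.16, "z": 0, "ax": 0, "ay": 0, "az": 0}], grip=45, newtons=20)

```text
t: 0.95
tcp_pos: [0.3666, -0.4393, 0.2561]
ee_rot: [-2.911, -1.18, 0.0]
wrist_force: [0.3, 0.2, 0.4]
gripper_width: 0.0449
gripper_force: 0.0
```

```bash
python3 -c "
from h import *
o=st()[4];print(o['q'])"
```

```text
t=0.95 case x=159.7 y=-352.6 z=256.1 tilt=-0.000 yawx=44.1 (want 44.2) xz=0.000 w=44.9 F=[0.3  0.19 0.38]
[ 0.89595766  0.32772099 -0.13429813  1.72109436  0.04845303  1.09641233
 -0.05369898]
```

Request:
move_arm(targets=[{"x": 1, "y": -0.16, "z": 0, "ax": 0, "ay": 0, "az": 0}, {"x": 1, "y": -0.16, "z": 0, "ax": 0, "ay": 0, "az": 0}, {"x": 1, "y": -0.16, "z": 0, "ax": 0, "ay": 0, "az": 0}, {"x": 1, "y": -0.16, "z": 0, "ax": 0, "ay": 0, "az": 0}, {"x": 1, "y": -0.16, "z": 0, "ax": 0, "ay": 0, "az": 0}, {"x": 1, "y": -0.16, "z": 0, "ax": 0, "ay": 0, "az": 0}, {"x": 1, "y": -0.16, "z": 0, "ax": 0, "ay": 0, "az": 0}, {"x": 1, "y": -0.16, "z": 0, "ax": 0, "ay": 0, "az": 0}])

```text
t: 1.75
tcp_pos: [0.512, -0.2447, 0.2561]
ee_rot: [-2.911, -1.18, 0.001]
wrist_force: [1.0, -0.0, -0.3]
gripper_width: 0.0453
gripper_force: 0.0
```

Request:
move_arm(targets=[{"x": 0.9, "y": -0.16, "z": 0.1, "ax": 0, "ay": 0, "az": 0}, {"x": 0.9, "y": -0.16, "z": 0.2, "ax": 0, "ay": 0, "az": 0}, {"x": 0.9, "y": -0.16, "z": 0.3, "ax": 0, "ay": 0, "az": 0}, {"x": 0.9, "y": -0.16, "z": 0.4, "ax": 0, "ay": 0, "az": 0}, {"x": 0.2, "y": -0.1, "z": 0.4, "ax": 0, "ay": 0, "az": 0}, {"x": 0, "y": 0, "z": 0, "ax": 0, "ay": 0, "az": 0}])

```text
t: 2.35
tcp_pos: [0.577, -0.149, 0.2122]
ee_rot: [-2.908, -1.183, 0.005]
wrist_force: [-0.6, 0.6, -0.4]
gripper_width: 0.045
gripper_force: 0.0
```

```bash
python3 - <<'E'
from h import *
st()
for n in("scene","wrist"):
    im,dp,P=cloud(n);np.savez(n+"1.npz",im=im,P=P)
    cv2.imwrite(f"pics/{n}1.png",im[...,::-1] if n=="wrist" else cv2.resize(im[120:320,200:400,::-1],(600,600)))
st()
E
```

```text
t=2.35 case x=98.3 y=0.7 z=212.2 tilt=-0.003 yawx=44.3 (want 44.2) xz=-0.002 w=45.0 F=[-0.62  0.61 -0.37]
t=2.45 case x=100.2 y=-1.1 z=214.0 tilt=-0.000 yawx=44.1 (want 44.2) xz=-0.001 w=44.8 F=[ 0.32 -0.8   0.31]
```

View pics/wrist1.png

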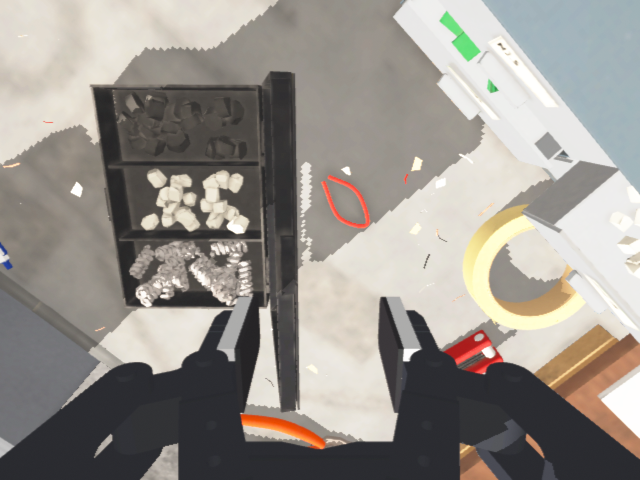

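View pics/scene1.png

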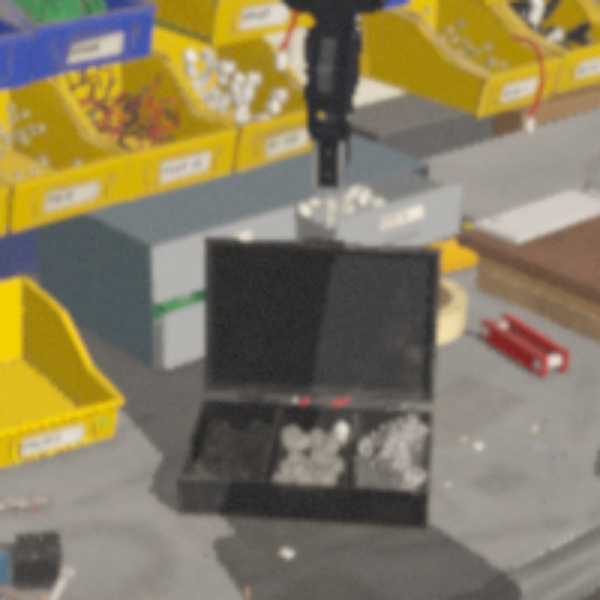

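```bash
python3 - <<'E'
from h import *
P=np.load("wrist1.npz")["P"]
c=robot.calibration("wrist")
def cf(p): q=p[:2]-C;return np.round([q@EX*1e3,q@EY*1e3,p[2]*1e3],1)
def pl(u,v,z):
    o,r=ray(c,u,v);return cf(o+r*(z-o[2])/r[2])
for u,v in[(94,86),(125,306),(262,86),(268,306)]:print("rim",pl(u,v,.03))
for u,v in[(272,72),(296,72),(278,411),(299,411)]:print("lid",pl(u,v,.140))
for u,v in[(283,100),(283,180),(288,250),(290,300),(292,350),(288,400)]:print("depth lid",cf(P[v,u]))
for u,v in[(247,300),(240,305),(252,315),(245,325),(392,302),(398,320),(385,320)]:print("tip",cf(P[v,u]))
z=P[...,2]
for n,sl in(("front",(slice(280,420),slice(180,262))),("rear",(slice(280,420),slice(375,460)))):
    Q=P[sl].reshape(-1,3);Q=Q[(Q[:,2]>.15)&(Q[:,2]<.3)];q=np.array([cf(p) for p in Q])
    print(n,len(q),q.min(0),q.max(0),np.percentile(q[:,2],[.5,2,5]))
    b=q[q[:,2]<np.percentile(q[:,2],3)+2];print(b.min(0),b.max(0))
E
```

```text
rim [-53.5  88.1  30. ]
rim [-56.4 -78.7  30. ]
rim [61.3 87.9 30. ]
rim [ 58.8 -78.9  30. ]
lid [ 80.   89.6 140. ]
lid [ 90.3  89.5 140. ]
lid [ 76.9 -87.3 140. ]
lid [ 88.6 -87.3 140. ]
depth lid [ 85.   78.1 147.2]
depth lid [ 84.1  44.2 148.1]
depth lid [ 85.8  12.3 151.1]
depth lid [ 85.8 -15.3 146.8]
depth lid [ 86.2 -42.9 147.9]
depth lid [ 83.5 -72.9 148.6]
tip [ 74.6  10.5 198.6]
tip [ 72.8  10.6 202.5]
tip [ 77.3   8.4 205.7]
tip [ 76.7  10.1 215.3]
tip [125.7  10.2 199.6]
tip [125.4  10.4 212.7]
tip [122.3   7.  206.6]
front 7126 [ 61.2 -12.2 190.9] [ 84.3  18.1 265. ] [193.6625 197.     200.7   ]
[ 65.2 -11.5 190.9] [ 77.6  11.4 200.4]
rear 7229 [115.8 -12.3 190.7] [138.9  17.9 264.6] [193.9 197.1 200.7]
[122.1 -11.4 190.7] [134.7  11.1 200.4]
```

```bash
python3 - <<'E'
from h import *
c=robot.calibration("wrist")
def cf(p): q=p[:2]-C;return np.round([q@EX*1e3,q@EY*1e3,p[2]*1e3],1)
def pl(u,v,z):
    o,r=ray(c,u,v);return cf(o+r*(z-o[2])/r[2])
print("cam",cf(np.array(c["origin"])))
for u,v in[(272,72),(296,72),(278,411),(299,411)]:print("lid",pl(u,v,.148))
im=np.load("wrist1.npz")["im"];g=im.max(-1)
for v in(80,95,130,180,220,280,300):print(v,g[v,85:130].tolist())
for u in(180,230):print(u,g[75:98,u].tolist(),g[295:318,u].tolist())
E
```

```text
cam [100.2  77.  331.9]
lid [ 80.9  89.  148. ]
lid [ 90.7  89.  148. ]
lid [ 77.9 -80.5 148. ]
lid [ 89.1 -80.5 148. ]
80 [230, 231, 232, 233, 233, 233, 233, 234, 235, 234, 234, 234, 234, 234, 233, 233, 233, 233, 233, 232, 231, 230, 229, 228, 227, 227, 227, 226, 226, 225, 215, 173, 145, 140, 138, 139, 141, 142, 144, 145, 147, 148, 149, 148, 148]
95 [227, 227, 227, 227, 227, 227, 216, 188, 155, 86, 48, 44, 43, 46, 47, 46, 45, 44, 43, 45, 44, 43, 42, 43, 45, 49, 53, 72, 135, 115, 98, 94, 89, 84, 80, 78, 78, 79, 80, 79, 79, 79, 86, 95, 101]
130 [152, 154, 178, 224, 231, 231, 230, 230, 230, 228, 227, 222, 176, 151, 98, 57, 46, 44, 45, 47, 48, 48, 47, 47, 45, 43, 41, 42, 41, 41, 44, 50, 61, 86, 92, 92, 90, 86, 83, 81, 79, 76, 74, 77, 80]
180 [139, 140, 141, 141, 142, 144, 147, 147, 145, 145, 146, 144, 145, 146, 147, 147, 147, 147, 149, 142, 117, 95, 58, 43, 41, 40, 41, 42, 42, 42, 42, 43, 43, 44, 42, 40, 40, 43, 49, 58, 77, 84, 83, 81, 80]
220 [140, 140, 139, 139, 139, 139, 140, 140, 141, 142, 144, 145, 148, 149, 150, 150, 152, 153, 155, 155, 155, 157, 157, 152, 112, 101, 96, 87, 55, 41,
[... 235 characters left out ...]
 142, 123, 96, 59, 42, 41, 40, 41, 42, 39, 41]
300 [154, 156, 155, 156, 156, 155, 155, 154, 155, 154, 154, 154, 153, 152, 152, 152, 152, 152, 153, 152, 152, 152, 153, 152, 151, 149, 150, 150, 148, 146, 145, 143, 142, 141, 138, 137, 137, 139, 146, 148, 98, 54, 43, 47, 54]
180 [150, 150, 150, 149, 149, 149, 150, 150, 146, 122, 94, 87, 68, 49, 47, 78, 85, 83, 79, 79, 78, 77, 77] [50, 48, 45, 44, 42, 42, 41, 42, 43, 43, 51, 82, 134, 184, 224, 226, 225, 227, 227, 228, 230, 231, 232]
230 [135, 135, 135, 134, 132, 132, 132, 130, 129, 120, 99, 94, 74, 52, 51, 70, 87, 88, 85, 83, 82, 80, 75] [131, 215, 237, 235, 215, 195, 216, 195, 169, 157, 144, 83, 144, 173, 217, 114, 56, 53, 64, 84, 108, 146, 154]
```

```bash
cat >> h.py <<'E'
C=C+.0025*EX+.004*EY;TH=np.radians(-46.4);EX=np.array([np.cos(TH),np.sin(TH)]);EY=np.array([-EX[1],EX[0]])
T=20.;W=45.
def vec(a):return np.array([np.sin(a),-np.cos(a)]),np.array([np.cos(a),np.sin(a)])
def push(th,a,s=100):
    u=np.array([-np.cos(th),np.sin(th)]);n=np.array([np.sin(th),np.cos(th)])
    g=np.array([59.4,31.5])+s*u+10.5*n;d,p=vec(a);return g-T*d-W/2*p
def front(tip,a):d,p=vec(a);return np.array(tip)-T*d+W/2*p
E
python3 - <<'E'
from h import *
cx,cy,z,a,o=st()
for th in np.arange(1.72,.6,-.1):
    al=max(0,min(.785,1.57-th));print(round(th,2),round(al,2),push(th,al).round(1))
E
```

```text
t=2.45 case x=97.8 y=-4.0 z=214.0 tilt=-0.000 yawx=44.1 (want 43.6) xz=-0.001 w=44.8 F=[ 0.32 -0.8   0.31]
1.72 0 [ 62.1 148.8]
1.62 0 [ 52.3 150.9]
1.52 0.05 [ 41.3 150.8]
1.42 0.15 [ 29.5 148.4]
1.32 0.25 [ 18.  144.8]
1.22 0.35 [  6.9 140.1]
1.12 0.45 [ -3.7 134.3]
1.02 0.55 [-13.6 127.5]
0.92 0.65 [-22.8 119.7]
0.82 0.75 [-31.2 111.1]
0.72 0.79 [-38.9 103.6]
0.62 0.79 [-45.9  96.4]
```

Request:
move_arm(targets=[{"x": 0.17, "y": -0.26, "z": 0, "ax": 0, "ay": 0, "az": 0.1}, {"x": 0, "y": -0.26, "z": 0.3, "ax": 0, "ay": 0, "az": 0.1}, {"x": 0, "y": 0, "z": 0.6, "ax": 0, "ay": 0, "az": 0}, {"x": 0, "y": 0, "z": 0.6, "ax": 0, "ay": 0, "az": 0}, {"x": 0, "y": 0, "z": 0.4, "ax": 0, "ay": 0, "az": 0}, {"x": 0, "y": 0, "z": 0.3, "ax": 0, "ay": 0, "az": 0}, {"x": 0, "y": 0, "z": 0, "ax": 0, "ay": 0, "az": 0}])

```text
t: 3.15
tcp_pos: [0.5699, -0.1356, 0.1471]
ee_rot: [-2.924, -1.145, 0.003]
wrist_force: [-0.4, 0.6, 0.9]
gripper_width: 0.045
gripper_force: 0.0
```

```bash
python3 -c "
from h import *
st()"
```

```text
t=3.15 case x=81.2 y=1.8 z=147.1 tilt=-0.002 yawx=42.8 (want 43.6) xz=-0.001 w=45.0 F=[-0.4   0.56  0.89]
```

Request:
move_arm(targets=[{"x": 0, "y": -0.25, "z": 0, "ax": 0, "ay": 0, "az": 0}, {"x": 0, "y": -0.25, "z": 0, "ax": 0, "ay": 0, "az": 0}, {"x": 0, "y": -0.2, "z": -0.04, "ax": 0, "ay": 0, "az": 0}, {"x": 0, "y": -0.2, "z": -0.04, "ax": 0, "ay": 0, "az": 0}, {"x": 0, "y": -0.2, "z": -0.04, "ax": 0, "ay": 0, "az": 0}, {"x": 0, "y": -0.2, "z": 0, "ax": 0, "ay": 0, "az": 0}, {"x": 0, "y": 0, "z": 0, "ax": 0, "ay": 0, "az": 0}])

```text
t: 3.85
tcp_pos: [0.5438, -0.1062, 0.1521]
ee_rot: [-2.925, -1.147, -0.0]
wrist_force: [-0.0, 0.0, 0.8]
gripper_width: 0.0449
gripper_force: 0.0
```

```bash
cat >> h.py <<'E'
def lid(name="top"):
    im,dp,P=cloud(name);q=P[...,:2]-C;X=q@EX*1e3;Y=q@EY*1e3;Z=P[...,2]*1e3
    m=(abs(Y)>25)&(abs(Y)<75)&(X>-90)&(X<120)&(Z>36)&(Z<165)&(im.max(-1)<90)
    x,z=X[m]-59.4,Z[m]-31.5
    if len(x)<50:print("few",len(x));return
    r=np.hypot(x,z);a=np.arctan2(z,-x);k=r>60
    print(name,"n",k.sum(),"angle median",np.median(a[k]).round(3),np.percentile(a[k],[10,90]).round(3),"max z",np.percentile(z+31.5,99).round(1),"x range",np.percentile(x+59.4,[1,99]).round(1))
    return im
E
python3 - <<'E'
from h import *
st();lid("top");lid("wrist");lid("scene");c=0
E
```

```text
t=3.85 case x=41.9 y=3.2 z=152.1 tilt=-0.000 yawx=42.8 (want 43.6) xz=0.000 w=44.9 F=[-0.03  0.03  0.77]
few 0
wrist n 5878 angle median 1.549 [1.515 1.588] max z 150.6 x range [51.9 62. ]
scene n 1083 angle median 1.603 [1.562 1.645] max z 148.5 x range [51.8 69.2]
```

Request:
move_arm(targets=[{"x": 0, "y": -0.2, "z": 0.02, "ax": -0.42, "ay": 0, "az": 0}, {"x": 0, "y": -0.2, "z": 0.02, "ax": -0.42, "ay": 0, "az": 0}, {"x": 0, "y": -0.2, "z": 0.02, "ax": -0.42, "ay": 0, "az": 0}, {"x": 0, "y": -0.2, "z": 0.02, "ax": -0.42, "ay": 0, "az": 0}, {"x": 0, "y": -0.2, "z": 0.02, "ax": -0.42, "ay": 0, "az": 0}, {"x": 0, "y": -0.2, "z": 0.02, "ax": -0.42, "ay": 0, "az": 0}, {"x": 0, "y": 0, "z": 0, "ax": 0, "ay": 0, "az": 0}])

```text
t: 4.7
tcp_pos: [0.5193, -0.0798, 0.1433]
ee_rot: [2.658, 1.045, 0.157]
wrist_force: [-0.2, 0.0, -0.0]
gripper_width: 0.0453
gripper_force: 0.0
```

```bash
python3 - <<'E'
from h import *
o=st()[4];print(np.round(o['q'],2));lid("wrist");lid("scene");c=0
print(push(1.22,.3),push(1.17,.3))
E
```

```text
t=4.70 case x=6.0 y=3.6 z=143.3 tilt=0.302 yawx=42.9 (want 43.6) xz=-0.001 w=45.3 F=[-0.18  0.03 -0.04]
[ 0.04  0.3  -0.15  2.12  0.52  0.6  -1.33]
wrist n 5414 angle median 1.222 [1.188 1.262] max z 145.4 x range [14.1 33. ]
scene n 857 angle median 1.266 [1.198 1.302] max z 142.7 x range [13.3 65. ]
[  7.49049347 141.4757411 ] [  2.64723771 140.12917759]
```

Request:
move_arm(targets=[{"x": 0, "y": -0.2, "z": 0.03, "ax": -0.42, "ay": 0, "az": 0}, {"x": 0, "y": -0.2, "z": 0.03, "ax": -0.42, "ay": 0, "az": 0}, {"x": 0, "y": -0.2, "z": 0.03, "ax": -0.42, "ay": 0, "az": 0}, {"x": 0, "y": 0, "z": 0, "ax": 0, "ay": 0, "az": 0}, {"x": 0, "y": 0, "z": 0, "ax": 0, "ay": 0, "az": 0}])

```text
t: 5.3
tcp_pos: [0.5102, -0.0698, 0.1353]
ee_rot: [2.524, 0.989, 0.227]
wrist_force: [0.5, -0.2, 0.2]
gripper_width: 0.0448
gripper_force: 0.0
```

```bash
python3 - <<'E'
from h import *
o=st()[4];print(np.round(o['q'],2));lid("wrist");lid("scene");c=0
E
```

```text
t=5.30 case x=-7.7 y=3.9 z=135.3 tilt=0.452 yawx=42.8 (want 43.6) xz=-0.001 w=44.8 F=[ 0.49 -0.2   0.22]
[-0.17  0.28 -0.04  2.24  0.85  0.54 -1.75]
wrist n 14377 angle median 0.904 [0.834 0.941] max z 124.6 x range [-22.6  59.7]
scene n 460 angle median 0.894 [0.814 0.931] max z 121.9 x range [-24.4  61.5]
```

```bash
cat >> h.py <<'E'
def E(th):return np.array([59.4-117.4*np.cos(th)-.6*np.sin(th),31.5+117.4*np.sin(th)-.6*np.cos(th)])
def low(th,a,e):d,p=vec(a);return front(E(th)+e*d,a)
def seq(S,start=None):
    cx,cy,z,a,o=st();P0,A=np.array([cx,z]),a
    for th,al,e in S:
        n=low(th,al,e);d,p=vec(A);D=n-P0
        print(th,al,e,n.round(1),"y %.2f z %.2f ax %.2f"%(D@p/30,D@d/30,(A-al)/.12));P0,A=n,al
E
python3 - <<'E'
from h import *
seq([(.79,.45,8),(.77,.53,9),(.74,.61,10),(.71,.69,11),(.68,.785,12),(.63,.785,12),(.58,.785,12),(.53,.785,12),(.48,.785,12),(.43,.785,12),(.38,.785,11),(.33,.785,11),(.28,.785,10),(.24,.785,9),(.2,.785,8),(.16,.785,7),(.12,.785,6)])
E
```

```text
t=5.40 case x=-7.2 y=3.8 z=135.5 tilt=0.453 yawx=42.7 (want 43.6) xz=0.000 w=44.7 F=[-0.39  0.23  0.33]
0.79 0.45 8 [ -8.6 135.1] y -0.05 z -0.01 ax 0.02
0.77 0.53 9 [-11.4 133.7] y -0.11 z 0.00 ax -0.67
0.74 0.61 10 [-15.  131.3] y -0.14 z 0.01 ax -0.67
0.71 0.69 11 [-18.4 128.8] y -0.14 z 0.00 ax -0.67
0.68 0.785 12 [-22.  126.4] y -0.14 z -0.01 ax -0.79
0.63 0.785 12 [-25.6 121.7] y -0.19 z 0.03 ax 0.00
0.58 0.785 12 [-28.9 116.9] y -0.19 z 0.04 ax 0.00
0.53 0.785 12 [-31.9 111.9] y -0.19 z 0.05 ax 0.00
0.48 0.785 12 [-34.7 106.7] y -0.19 z 0.06 ax 0.00
0.43 0.785 12 [-37.3 101.5] y -0.18 z 0.06 ax 0.00
0.38 0.785 11 [-40.3  96.8] y -0.18 z 0.04 ax 0.00
0.33 0.785 11 [-42.3  91.2] y -0.18 z 0.08 ax 0.00
0.28 0.785 10 [-44.7  86.3] y -0.17 z 0.06 ax 0.00
0.24 0.785 9 [-46.6  82.5] y -0.13 z 0.05 ax 0.00
0.2 0.785 8 [-48.3  78.6] y -0.13 z 0.05 ax 0.00
0.16 0.785 7 [-49.9  74.7] y -0.13 z 0.06 ax 0.00
0.12 0.785 6 [-51.2  70.8] y -0.12 z 0.06 ax 0.00
```

Request:
move_arm(targets=[{"x": 0, "y": -0.11, "z": 0, "ax": -0.67, "ay": 0, "az": 0}, {"x": 0, "y": -0.14, "z": 0.01, "ax": -0.67, "ay": 0, "az": 0}, {"x": 0, "y": -0.14, "z": 0, "ax": -0.67, "ay": 0, "az": 0}, {"x": 0, "y": -0.14, "z": 0, "ax": -0.75, "ay": 0, "az": 0}, {"x": 0, "y": -0.15, "z": 0.03, "ax": 0, "ay": 0, "az": 0}, {"x": 0, "y": 0, "z": 0, "ax": 0, "ay": 0, "az": 0}])

```text
t: 6.0
tcp_pos: [0.4987, -0.0584, 0.1216]
ee_rot: [2.231, 0.875, 0.352]
wrist_force: [-0.5, -0.2, -0.2]
gripper_width: 0.0454
gripper_force: 0.2
```

```bash
python3 - <<'E'
from h import *
lid("scene");im=lid("top");im=lid("wrist");cv2.imwrite("pics/w2.png",im[...,::-1])
seq([(.63,.785,12)]);print(np.round(robot.get_obs()['q'],2))
E
```

```text
scene n 237 angle median 0.675 [0.643 0.715] max z 109.5 x range [-38.5  61.1]
top n 1714 angle median 0.755 [0.708 0.793] max z 111.3 x range [-33.6  61.1]
wrist n 11471 angle median 0.743 [0.674 0.785] max z 112.4 x range [-35.3  56.5]
t=6.15 case x=-22.6 y=3.3 z=122.9 tilt=0.776 yawx=42.6 (want 43.6) xz=-0.001 w=45.0 F=[-0.09  0.13  0.07]
0.63 0.785 12 [-25.6 121.7] y -0.10 z -0.04 ax -0.07
[-0.49  0.38  0.06  2.4   1.49  0.71 -2.62]
```

View pics/w2.png

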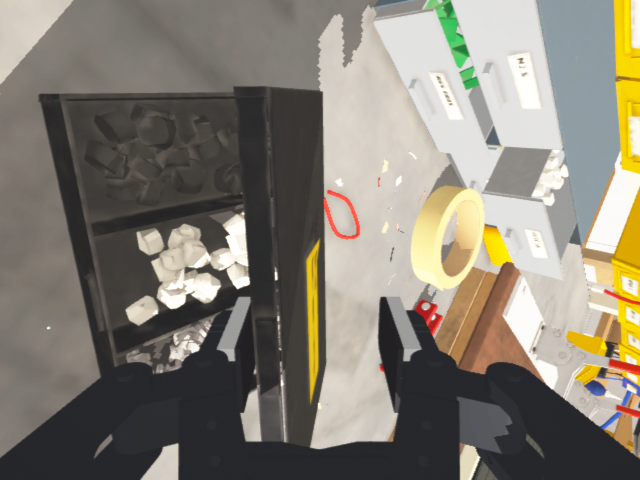

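The wrist view shows the lid's front skirt (about column 250-275) resting on the front finger's pad (column 250), and the rear finger clear of the lid. Joint 7 is nearing its limit, so I'll ease the tilt back a little while lowering.

```bash
python3 - <<'E'
from h import *
seq([(.60,.765,12),(.55,.745,12),(.5,.725,12),(.45,.70,12),(.40,.68,12),(.35,.68,11),(.3,.68,10),(.26,.68,9),(.22,.68,8)])
E
```

```text
t=6.15 case x=-22.6 y=3.3 z=122.9 tilt=0.776 yawx=42.6 (want 43.6) xz=-0.001 w=45.0 F=[-0.09  0.13  0.07]
0.6 0.765 12 [-27.1 118.6] y -0.21 z -0.00 ax 0.09
0.55 0.745 12 [-29.9 113.5] y -0.19 z 0.06 ax 0.17
0.5 0.725 12 [-32.4 108.2] y -0.18 z 0.07 ax 0.17
0.45 0.7 12 [-34.5 102.6] y -0.18 z 0.09 ax 0.21
0.4 0.68 12 [-36.5  97. ] y -0.17 z 0.10 ax 0.17
0.35 0.68 11 [-39.3  92.3] y -0.17 z 0.06 ax 0.00
0.3 0.68 10 [-41.7  87.5] y -0.16 z 0.07 ax 0.00
0.26 0.68 9 [-43.6  83.8] y -0.13 z 0.06 ax 0.00
0.22 0.68 8 [-45.4  80. ] y -0.12 z 0.06 ax 0.00
```

Request:
move_arm(targets=[{"x": 0, "y": -0.21, "z": 0, "ax": 0.09, "ay": 0, "az": 0}, {"x": 0, "y": -0.19, "z": 0.06, "ax": 0.17, "ay": 0, "az": 0}, {"x": 0, "y": -0.18, "z": 0.07, "ax": 0.17, "ay": 0, "az": 0}, {"x": 0, "y": -0.18, "z": 0.09, "ax": 0.21, "ay": 0, "az": 0}, {"x": 0, "y": 0, "z": 0, "ax": 0, "ay": 0, "az": 0}])

```text
t: 6.65
tcp_pos: [0.4906, -0.0496, 0.1016]
ee_rot: [2.301, 0.9, 0.327]
wrist_force: [-0.5, 0.5, 0.1]
gripper_width: 0.0449
gripper_force: 0.4
```

```bash
python3 - <<'E'
from h import *
im=lid("top");im=lid("wrist")
seq([(.45,.70,12),(.40,.68,12),(.35,.68,11),(.3,.68,10),(.26,.68,9),(.22,.68,8)]);print(np.round(robot.get_obs()['q'],2))
E
```

```text
top n 1862 angle median 0.546 [0.514 0.588] max z 91.7 x range [-46.4  58.7]
wrist n 17229 angle median 0.54 [0.473 0.579] max z 92.1 x range [-48.7  53.5]
t=6.75 case x=-35.7 y=3.6 z=101.9 tilt=0.700 yawx=42.7 (want 43.6) xz=-0.001 w=44.9 F=[0.2  0.58 0.3 ]
0.45 0.7 12 [-34.5 102.6] y 0.05 z 0.01 ax 0.00
0.4 0.68 12 [-36.5  97. ] y -0.17 z 0.10 ax 0.17
0.35 0.68 11 [-39.3  92.3] y -0.17 z 0.06 ax 0.00
0.3 0.68 10 [-41.7  87.5] y -0.16 z 0.07 ax 0.00
0.26 0.68 9 [-43.6  83.8] y -0.13 z 0.06 ax 0.00
0.22 0.68 8 [-45.4  80. ] y -0.12 z 0.06 ax 0.00
[-0.47  0.4   0.05  2.4   1.45  0.64 -2.59]
```

Request:
move_arm(targets=[{"x": 0, "y": -0.12, "z": 0.1, "ax": 0.17, "ay": 0, "az": 0}, {"x": 0, "y": -0.17, "z": 0.06, "ax": 0, "ay": 0, "az": 0}, {"x": 0, "y": -0.16, "z": 0.07, "ax": 0, "ay": 0, "az": 0}, {"x": 0, "y": -0.13, "z": 0.06, "ax": 0, "ay": 0, "az": 0}, {"x": 0, "y": -0.12, "z": 0.06, "ax": 0, "ay": 0, "az": 0}, {"x": 0, "y": 0, "z": 0, "ax": 0, "ay": 0, "az": 0}])

```text
t: 7.35
tcp_pos: [0.4837, -0.0421, 0.0799]
ee_rot: [2.318, 0.909, 0.318]
wrist_force: [-0.7, -0.2, -0.2]
gripper_width: 0.0452
gripper_force: 0.4
```

```bash
cat >> h.py <<'E'
def topz(name="top"):
    "lid angle by fitting the top face line z(x)"
    im,dp,P=cloud(name);q=P[...,:2]-C;X=q@EX*1e3;Y=q@EY*1e3;Z=P[...,2]*1e3
    m=(abs(Y)>20)&(abs(Y)<75)&(X>-45)&(X<45)&(Z>36)&(Z<120)&(im.max(-1)<90)
    f=np.polyfit(X[m],Z[m],1);k=abs(np.polyval(f,X[m])-Z[m])<4;f=np.polyfit(X[m][k],Z[m][k],1)
    print(name,m.sum(),k.sum(),"angle",-np.arctan(f[0]).round(4),"z at x=0, -50:",np.polyval(f,[0,-50]).round(1))
    return im
E
python3 - <<'E'
from h import *
topz("top");topz("wrist")
seq([(.22,.68,8),(.18,.68,7),(.14,.68,6),(.1,.68,5),(.06,.68,4)]);print(np.round(robot.get_obs()['q'],2))
E
```

```text
top 2957 2924 angle 0.226 z at x=0, -50: [55.1 66.6]
wrist 16190 16190 angle 0.2313 z at x=0, -50: [56.  67.7]
t=7.45 case x=-45.7 y=3.9 z=80.3 tilt=0.679 yawx=42.8 (want 43.6) xz=-0.002 w=45.0 F=[-1.17  0.67 -0.12]
0.22 0.68 8 [-45.4  80. ] y 0.00 z 0.01 ax -0.00
0.18 0.68 7 [-46.9  76.2] y -0.12 z 0.07 ax 0.00
0.14 0.68 6 [-48.2  72.3] y -0.12 z 0.07 ax 0.00
0.1 0.68 5 [-49.4  68.4] y -0.11 z 0.08 ax 0.00
0.06 0.68 4 [-50.4  64.5] y -0.11 z 0.08 ax 0.00
[-0.47  0.44  0.04  2.41  1.5   0.63 -2.66]
```

Request:
move_arm(targets=[{"x": 0, "y": -0.12, "z": 0.07, "ax": 0, "ay": 0, "az": 0}, {"x": 0, "y": -0.12, "z": 0.07, "ax": 0, "ay": 0, "az": 0}, {"x": 0, "y": -0.11, "z": 0.08, "ax": 0, "ay": 0, "az": 0}, {"x": 0, "y": 0, "z": 0, "ax": 0, "ay": 0, "az": 0}])

```text
t: 7.85
tcp_pos: [0.4811, -0.0394, 0.0682]
ee_rot: [2.318, 0.908, 0.319]
wrist_force: [0.0, 1.0, -0.7]
gripper_width: 0.0453
gripper_force: 0.3
```

```bash
python3 - <<'E'
from h import *
topz("top");topz("wrist")
im,dp,P=cloud("scene");cv2.imwrite("pics/s3.png",cv2.resize(im[210:310,240:360,::-1],(720,600),interpolation=2))
seq([(.1,.68,5),(.07,.68,4),(.04,.68,3.)]);print(np.round(robot.get_obs()['q'],2))
E
```

```text
top 2594 2552 angle 0.1109 z at x=0, -50: [47.9 53.5]
wrist 17325 17325 angle 0.1141 z at x=0, -50: [48.8 54.6]
t=8.00 case x=-49.6 y=3.9 z=68.7 tilt=0.680 yawx=42.7 (want 43.6) xz=-0.001 w=45.1 F=[-1.26  0.76  0.  ]
0.1 0.68 5 [-49.4  68.4] y -0.00 z 0.01 ax -0.00
0.07 0.68 4 [-50.3  65.7] y -0.08 z 0.05 ax 0.00
0.04 0.68 3.0 [-51.1  63. ] y -0.08 z 0.05 ax 0.00
[-0.48  0.47  0.03  2.42  1.54  0.63 -2.73]
```

View pics/s3.png

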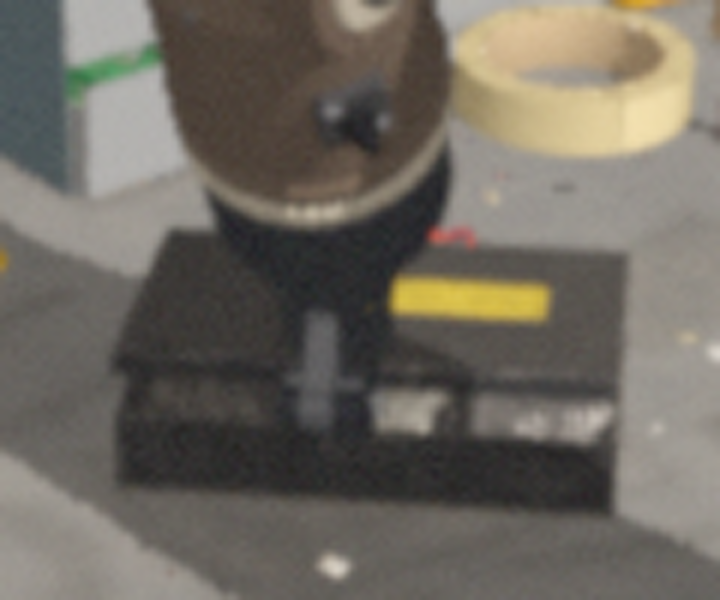

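Request:
move_arm(targets=[{"x": 0, "y": -0.08, "z": 0.05, "ax": 0, "ay": 0, "az": 0}, {"x": 0, "y": -0.08, "z": 0.05, "ax": 0, "ay": 0, "az": 0}, {"x": 0, "y": 0, "z": 0, "ax": 0, "ay": 0, "az": 0}, {"x": 0, "y": 0, "z": 0, "ax": 0, "ay": 0, "az": 0}])

```text
t: 8.4
tcp_pos: [0.4809, -0.0388, 0.0651]
ee_rot: [2.315, 0.905, 0.322]
wrist_force: [-7.6, 3.4, 21.0]
gripper_width: 0.0453
gripper_force: 11.5
```

```bash
python3 - <<'E'
from h import *
topz("top");topz("wrist")
seq([(.04,.68,3.),(.02,.68,1.5),(.0,.68,0)]);print(np.round(robot.get_obs()['q'],2))
E
```

```text
top 2403 2371 angle 0.0857 z at x=0, -50: [46.4 50.7]
wrist 17631 17631 angle 0.0859 z at x=0, -50: [47.  51.3]
t=8.50 case x=-50.3 y=4.1 z=65.1 tilt=0.684 yawx=42.7 (want 43.6) xz=0.000 w=44.8 F=[-5.99  3.3  21.5 ]
0.04 0.68 3.0 [-51.1  63. ] y -0.07 z 0.04 ax 0.03
0.02 0.68 1.5 [-52.1  61.8] y -0.05 z 0.01 ax 0.00
0.0 0.68 0 [-53.1  60.6] y -0.05 z 0.01 ax 0.00
[-0.48  0.48  0.03  2.42  1.56  0.64 -2.76]
```

Force of 21 N: the fingertip's end face is on the front rim, so the tip reaches about 3 mm further than I assumed. I'll back off along the finger, then lower by sliding along tool -y.

Request:
move_arm(targets=[{"x": 0, "y": 0, "z": -0.05, "ax": 0, "ay": 0, "az": 0}, {"x": 0, "y": 0, "z": -0.06, "ax": 0, "ay": 0, "az": 0}, {"x": 0, "y": 0, "z": 0, "ax": 0, "ay": 0, "az": 0}])

```text
t: 8.8
tcp_pos: [0.4786, -0.0364, 0.066]
ee_rot: [2.318, 0.908, 0.32]
wrist_force: [0.6, -0.4, -0.6]
gripper_width: 0.0449
gripper_force: 0.1
```

```bash
python3 - <<'E'
from h import *
topz("top");topz("wrist")
seq([(.04,.68,3.)])
E
```

```text
top 1772 1745 angle 0.0583 z at x=0, -50: [44.7 47.6]
wrist 16992 16992 angle 0.0588 z at x=0, -50: [45.4 48.3]
t=8.90 case x=-53.5 y=4.0 z=65.9 tilt=0.679 yawx=42.8 (want 43.6) xz=-0.001 w=44.9 F=[ 0.05 -0.42 -0.46]
0.04 0.68 3.0 [-51.1  63. ] y 0.00 z 0.13 ax -0.00
```

Request:
move_arm(targets=[{"x": 0, "y": -0.02, "z": 0.02, "ax": 0, "ay": 0, "az": 0}, {"x": 0, "y": -0.02, "z": 0.02, "ax": 0, "ay": 0, "az": 0}, {"x": 0, "y": -0.02, "z": 0, "ax": 0, "ay": 0, "az": 0}, {"x": 0, "y": -0.02, "z": 0, "ax": 0, "ay": 0, "az": 0}, {"x": 0, "y": 0, "z": 0, "ax": 0, "ay": 0, "az": 0}])

```text
t: 9.4
tcp_pos: [0.4779, -0.0358, 0.0635]
ee_rot: [2.318, 0.908, 0.319]
wrist_force: [0.2, -0.2, 0.5]
gripper_width: 0.045
gripper_force: 0.7
```

```bash
python3 - <<'E'
from h import *
topz("top");topz("wrist")
seq([(.0,.68,0)])
E
```

```text
top 1529 1503 angle 0.0255 z at x=0, -50: [43.  44.3]
wrist 17172 17172 angle 0.0294 z at x=0, -50: [43.8 45.3]
t=9.50 case x=-54.5 y=4.0 z=63.5 tilt=0.680 yawx=42.7 (want 43.6) xz=-0.001 w=44.7 F=[-0.35  0.93  1.65]
0.0 0.68 0 [-53.1  60.6] y -0.02 z 0.11 ax -0.00
```

Request:
move_arm(targets=[{"x": 0, "y": -0.02, "z": 0, "ax": 0, "ay": 0, "az": 0}, {"x": 0, "y": -0.02, "z": 0, "ax": 0, "ay": 0, "az": 0}, {"x": 0, "y": -0.02, "z": 0, "ax": 0, "ay": 0, "az": 0}, {"x": 0, "y": -0.02, "z": -0.01, "ax": 0, "ay": 0, "az": 0}, {"x": 0, "y": -0.03, "z": -0.03, "ax": 0, "ay": 0, "az": 0}, {"x": 0, "y": -0.03, "z": -0.03, "ax": 0, "ay": 0, "az": 0}, {"x": 0, "y": -0.05, "z": -0.05, "ax": 0, "ay": 0, "az": 0}, {"x": 0, "y": -0.05, "z": -0.05, "ax": 0, "ay": 0, "az": 0}])

```text
t: 10.3
tcp_pos: [0.4718, -0.0292, 0.063]
ee_rot: [2.318, 0.908, 0.319]
wrist_force: [0.4, -0.5, 0.4]
gripper_width: 0.0452
gripper_force: 0.0
```

```bash
python3 - <<'E'
from h import *
topz("top");topz("wrist")
o=st()[4];print(np.round(o['q'],2))
E
```

```text
top 1303 1286 angle -0.0026 z at x=0, -50: [41.3 41.2]
wrist 14723 14723 angle 0.0006 z at x=0, -50: [42.2 42.2]
t=10.40 case x=-63.6 y=4.2 z=63.0 tilt=0.680 yawx=42.8 (want 43.6) xz=-0.001 w=45.2 F=[ 1.23  0.71 -0.17]
[-0.5   0.48  0.01  2.43  1.54  0.65 -2.77]
```

Request:
move_arm(targets=[{"x": 0, "y": 0, "z": -0.3, "ax": 0, "ay": 0, "az": 0}, {"x": 0, "y": 0, "z": -0.4, "ax": 0, "ay": 0, "az": 0}, {"x": 0, "y": 0.3, "z": -0.4, "ax": 0.3, "ay": 0, "az": 0}, {"x": 0, "y": 0.4, "z": -0.5, "ax": 0.4, "ay": 0, "az": 0}, {"x": 0, "y": 0.4, "z": -0.5, "ax": 0.4, "ay": 0, "az": 0}, {"x": 0, "y": 0.4, "z": -0.5, "ax": 0.4, "ay": 0, "az": 0}, {"x": 0, "y": 0, "z": 0, "ax": 0, "ay": 0, "az": 0}])

```text
t: 11.1
tcp_pos: [0.4675, -0.023, 0.1546]
ee_rot: [2.483, 0.968, 0.253]
wrist_force: [0.0, -0.4, -0.9]
gripper_width: 0.0453
gripper_force: 0.0
```

```bash
python3 - <<'E'
from h import *
im=topz("wrist");o=st()[4];print(np.round(o['q'],2),np.round(o['dq'],2))
im,_,_=cloud("top");cv2.imwrite("pics/t4.png",im[60:380,130:560,::-1])
E
```

```text
wrist 12594 12594 angle 0.0 z at x=0, -50: [40.7 40.7]
t=11.15 case x=-71.4 y=4.7 z=153.2 tilt=0.502 yawx=42.6 (want 43.6) xz=0.003 w=45.0 F=[-0.35  0.02 -0.25]
[-0.36  0.2  -0.02  2.32  0.89  0.62 -1.95] [-0.03  0.04 -0.    0.04  0.06 -0.01 -0.09]
```

View pics/t4.png

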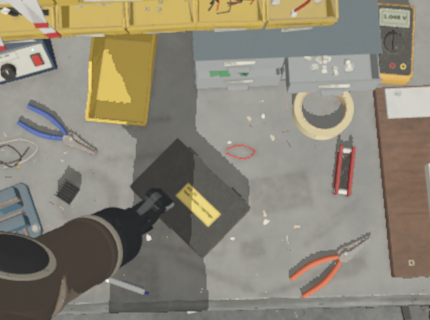

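The case is shut, with its corners near (180,140), (248,205), (202,255) and (132,185) in the crop. The gripper is clear of it and nothing around it has been touched.

```bash
python3 -c "
from rig import robot
print(robot.finish_job())"
```

```text
the job is handed in; nothing more can be done
None
```

The case is fully shut and the job is handed in at about 11 s: the lid was tipped from behind, caught on the front finger and lowered on it without slamming, though near the end that fingertip briefly pressed on the case's front rim with about 21 N before I backed it off.

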